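# Clear the bench: save the template, sweep the offcuts into the pan

## Robot

A 7-joint arm with a two-finger parallel gripper is mounted at the origin on the work surface. World frame = base frame: x ahead of the robot, y to its left, z up, the work surface at z = 0. Lengths are in mm, angles in rad, forces in N, time in s.
With the tool pointing down it reaches from about 350 to 900 mm from the base axis. Payload 7.2 kg.
Tool frame: the origin (TCP) lies on the centre line of the jaws, within the pads' length; the fingertips stand 25 mm ahead of it and the grasp point (between the pads) lies 6 mm ahead of it (robot.tip_extent is the distance from the TCP to the fingertips, in mm); z points along the fingers, y is the line along which they close (so a half turn about z gives the same grasp; the last joint's range is limited). The gripper opens to 85 mm and grips with 20 to 120 N. Pads are 22 mm wide; open, the fingers measure 114 mm over their backs; the gripper's body (76 mm by 85 mm) begins 54 mm behind the grasp point. The pads swing forward as they close: fully open they stand 13 mm farther back than shut.
Start: joints at [1.129, 0.411, -0.013, 1.596, 0.006, 1.134, -0.082], TCP at [228.21, -581.849, 256.297] pointing down, gripper open.
Joint ranges: [-2.95, 2.95], [-0.29, 1.99], [-1.47, 1.44], [0.14, 2.54], [-1.03, 4.17], [0.13, 1.85], [-2.86, 2.86]. Speed limits (rad/s): [2.39, 2.39, 3.01, 3.01, 3.14, 3.14, 3.14].

## Interface

Orientations are given as a unit quaternion [x, y, z, w].
In Python, from workcell import robot, optics gives the robot as it stands.
- The arm moves only by the tool arm_command, never from a script. Its argument "moves" is a list that holds one entry, the list of rows, each a list of 7 numbers: the shift along the tool's x, y, z scaled (see below), then the turn, a rotation vector about the tool's x, y, z scaled (see below), then the closure, from -1 (fully open) to 1 (shut). A call has 1 to 12 rows; each row is the pose to reach, as a shift and turn from the pose commanded when the call began, along the tool's axes at that moment; what a row does not reach only later rows make up. The controller multiplies each number of a shift by 0.15 m and each number of a turn by 45 degrees. A row lasts 1/12 s, in which the tool goes at most 41.7 mm and 7.16 degrees, less where a joint would pass 70% of its speed; a pose out of reach is approached as far as the arm can. A call with a number of a shift or a turn outside -1 to 1 is refused whole. A call with a gripper value outside its range is refused whole. The fingers move at their own pace and stop on an object; the grip force is fixed at half the most. Time passes only in rows, so rows that repeat a pose let the fingers close. It gives the time, the measured TCP pose, the force, the opening and the grip force at its end, in the units of the state.
- robot.state(): the state, without advancing time (a new reading comes with each control period).
- optics.grab_frame(name): name is "scene" or "top" or "wrist"; returns a dict with "color" (384x512x3 uint8, red, green, blue), "depth" (384x512 float32, mm along the optical axis (not along the pixel's ray), 0 where there is no reading), "intrinsics" (3x3 intrinsics, pixels), "camera_from_world" (4x4, takes a point from world to camera coordinates); the wrist camera has in their place "hand_eye" (4x4, takes a point from camera to tool coordinates, whose origin is the TCP and whose axes are the flange's). Camera axes: x right, y up, looking along -z (the intrinsics and any distortion apply to the point x, -y, -z); pixel columns grow to the right and rows downward; lengths in mm; the calibration is good to about 2 mm. A picture is of the moment at which its call begins: read the wrist's pose just before it.
- robot.close_job(): hands the job in; it is judged then, once.
The state is a dict: "time": time; "joint_positions": joint angles; "qvel": joint speeds; "joint_efforts": joint torques, N m; "tcp_pos": TCP position; "ee_rot": TCP orientation; "ft_force": force on the tool from outside, world axes, zero at the start; "torque": the same for the moment, N m; "width": finger opening in mm; "grip_force": force on a finger pad.
Only numpy, scipy, OpenCV 4.12 (cv2) and the standard library are available. Lean on these libraries where they do the work, as an engineer would, in place of code of your own. Each camera call takes 0.05 s, during which the arm holds its last target. There are 200 camera calls.

## Task

First pick the thin plywood template up from the bench and lay it flat and lengthways on the plywood board, not hanging over its edges. Then take the sweeping block from its rubber mat and, with it, sweep the three offcuts into the metal scrap pan until each lies in the pan beyond its sloping lip; do not touch the offcuts with the fingers. Finally stand the sweeping block back upright on its mat, lying along the mat as before, and leave the plane, mallet and glue bottle where they are.

Things in the scene. Friction and masses are not known exactly. Their poses are not given: they have to be found in the camera images.
- pan: Metal scrap pan, fixed, on the left, 200 (x, -100 lip to +100 back wall) by 262 (y), 250 inside. Origin: centre of underside. Open at -x, which faces about world -y (to the offcuts); a ramp (x -100 to -70) rises from the bench to the 4 thick floor. Walls 6 thick, 45 high, at the back and both sides (x > -72); wire handle 35 out behind.
- board: Plain plywood board lying flat, fixed, 120 (x) by 220 (y) by 18 thick: the place for the template. Origin: centre of its underside, on the bench.
- mat: Thin black rubber mat, fixed, 80 (x) by 200 (y) by 4 thick: the place of the sweeping block. Origin: centre of its underside, on the bench.
- sweep: Sweeping block, a wooden T standing on the mat: dark head 40 (x) by 180 (y) by 40 high, with a light upright grip 28 (x) by 90 (y), z 40 to 95, centred on it. Take the grip across its 28 mm (fingers closing along x). Origin: centre of the head's underside, z up. Front and back alike; the wide +x and -x faces sweep. About 0.28 kg.
- template: Thin plywood turning template lying on the bench between offcuts and pan: strip 150 (x) by 36 (y) by 6 thick, with round lobes near both ends standing up to 12 past its +y edge; the middle (x -28 to +38) is plain, 36 wide, for pinching. Origin: centre of the strip's underside.
- offcut_a: Pine offcut, a plain block 75 (x) by 36 (y) by 28 high. Origin: centre of its underside.
- offcut_b: Pine offcut with a step cut in it: 70 (x) by 40 (y), 28 high for x -35 to +5 and 13 high for x +5 to +35. Origin: centre of its underside.
- offcut_c: Pine offcut, a plain block 60 (x) by 46 (y) by 24 high. Origin: centre of its underside.
- plane: Bystander: green hand plane 220 long (x), about 95 high, beyond the work. Origin: centre of its sole.
- mallet: Bystander: wooden mallet lying down, head 110 long (x) and 64 across, handle reaching 230 along +y from the head. Origin: under the head's centre.
- glue: Bystander: plastic glue bottle, 60 across, 160 high. Origin: centre of its underside.
There are look-alikes about, which are no part of the job. Leave any blue look-alike of the offcut_a alone.

How it is judged (in metres and radians):
On the way, in this order (a step that is already met when the one before it is completed fails the run):
1. the template lies flat on the plywood board, let go (x of template in the frame of board between -0.043 and 0.043 m and y of template in the frame of board between -0.037 and 0.037 m and z of template in the frame of board between 0.014 and 0.024 m and angle between template's own z axis and vertical below 0.12 rad and angle between the x axis of template and the y axis of board, either way round below 0.5 rad and contact force between the fingers and template below 0.5 N), for 0.2 s.
2. the sweeping block is taken off its mat (horizontal distance between sweep and mat above 0.08 m), for 0.1 s.
3. all three offcuts lie in the pan (x of offcut_a in the frame of pan between -0.07 and 0.095 m and y of offcut_a in the frame of pan between -0.125 and 0.125 m and height (world z) of each of offcut_a, offcut_b, offcut_c below 0.045 m and x of offcut_b in the frame of pan between -0.07 and 0.095 m and y of offcut_b in the frame of pan between -0.125 and 0.125 m and x of offcut_c in the frame of pan between -0.07 and 0.095 m and y of offcut_c in the frame of pan between -0.125 and 0.125 m), for 0.2 s.
At the end, for the whole second after the job is handed in: Template flat on the board, centres within 43 mm across and 37 mm along it, lengthways within 0.5 rad; each offcut's centre in the pan, over 30 mm past its front edge; sweeping block upright on its mat, within 30 mm each way and 0.3 rad along it; all at rest (all of step 1 and all of step 3 and x of sweep in the frame of mat between -0.03 and 0.03 m and y of sweep in the frame of mat between -0.03 and 0.03 m and z of sweep in the frame of mat between 0.001 and 0.009 m and angle between sweep's own z axis and vertical below 0.1 rad and angle between the y axis of sweep and the y axis of mat, either way round below 0.3 rad and linear speed of each of template, sweep, offcut_a, offcut_b, offcut_c below 0.02 m/s); the robot touches nothing.
It fails at once if the fingers press on an offcut (over 2 N) (contact force between the fingers and offcut_a above 2 N or contact force between the fingers and offcut_b above 2 N or contact force between the fingers and offcut_c above 2 N).
It fails at once if the plane, mallet or glue bottle is moved more than 30 mm (distance of any of plane, mallet, glue from where it was at the start of the episode above 0.03 m).
It also fails if it takes over 70 s, if anything falls off the work surface, if the arm or the gripper's body presses on something with over 40 N, if the wrist force passes 120 N, or if a joint passes its speed limit or range.

## Working session

There is one attempt and no reset: what is moved stays moved. The work goes in short steps, Python scripts to look and compute and a tool call to move; the robot and the scene stay as the last step left them, time stands still between calls to the robot, and variables do not carry over. Pictures are saved under pics/ and viewed, at most 10 in all, crops included, and the job is handed in when it is done.

Besides the shell and the picture viewer there is one more tool, called after "Call:" by a JSON object that holds its "api" and its "payload", one argument or row to a line. arm_command: Moves the arm, as the interface text tells. Shifts and turns lie within -1 to 1; 1 stands for 0.15 m of shift or 45 degrees of turn. Its arguments: {"type":"object","properties":{"moves":{"type":"array","items":{"type":"array","items":{"type":"array","items":{"type":"number","minimum":-1,"maximum":1}}}}},"required":["moves"]}

```bash
mkdir -p pics && ls && python3 - <<'E'
from workcell import robot, optics
import cv2,numpy as np
print(robot.state())
for n in("top","scene"):
    f=optics.grab_frame(n); np.savez(n+".npz",**{k:np.array(v) for k,v in f.items()})
    cv2.imwrite(f"pics/{n}0.png",cv2.resize(f["color"][:,:,::-1],(800,600),interpolation=cv2.INTER_CUBIC))
    print(f["intrinsics"],f["camera_from_world"],f.keys())
E
```

```text
pics
{'time': 0.0, 'joint_positions': array([ 1.1287909 ,  0.41190594, -0.01273125,  1.59705556,  0.00560764,
        1.13425177, -0.08223541]), 'qvel': array([ 0.00250218,  0.00129846,  0.00131262, -0.00023386, -0.00016692,
        0.00091008,  0.00066585]), 'joint_efforts': array([-4.08706510e-04, -6.00623059e+01,  6.81929961e-01, -2.99400115e+01,
        1.37951702e-02,  1.08522945e-02, -5.26613019e-05]), 'tcp_pos': array([ 228.03530687, -581.43521852,  255.44443895]), 'ee_rot': array([ 9.82583222e-01,  1.85821375e-01, -2.01568503e-04, -7.66391325e-04]), 'ft_force': array([ 0.280375  , -0.5549231 ,  0.01275815]), 'torque': array([ 0.05883867, -0.01772796,  0.03685578]), 'grip_force': 0.0, 'width': 85.26772845034444}
[[348.69421925   0.         260.45927593]
 [  0.         348.69421925 193.38564981]
 [  0.           0.           1.        ]] [[-2.30344157e-02 -9.99701345e-01  8.16305977e-03  1.63212027e-01]
 [ 9.97286285e-01 -2.24061340e-02  7.01286774e-02 -6.07800932e+02]
 [-6.99248306e-02  9.75628066e-03  9.97504553e-01 -9.02862752e+02]
 [ 0.00000000e+00  0.00000000e+00  0.00000000e+00  1.00000000e+00]] dict_keys(['color', 'depth', 'intrinsics', 'camera_from_world'])
[[450.75178957   0.         263.01715118]
 [  0.         450.75178957 186.49903172]
 [  0.           0.           1.        ]] [[ 2.57454693e-01  9.66183916e-01 -1.43430024e-02 -1.57484245e+02]
 [-6.98288029e-01  1.96288655e-01  6.88378233e-01  3.77580503e+02]
 [ 6.67915346e-01 -1.67210660e-01  7.25210098e-01 -1.50982243e+03]
 [ 0.00000000e+00  0.00000000e+00  0.00000000e+00  1.00000000e+00]] dict_keys(['color', 'depth', 'intrinsics', 'camera_from_world'])
```

View pics/top0.png

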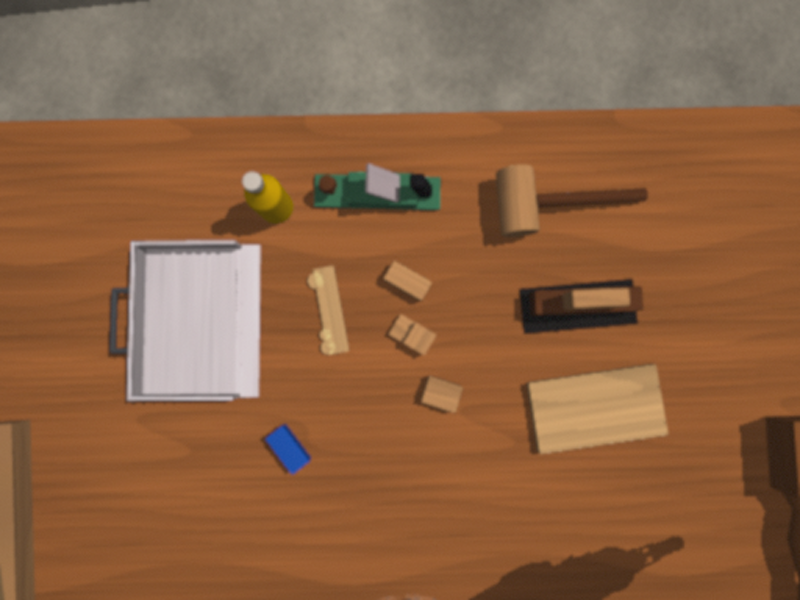

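View pics/scene0.png

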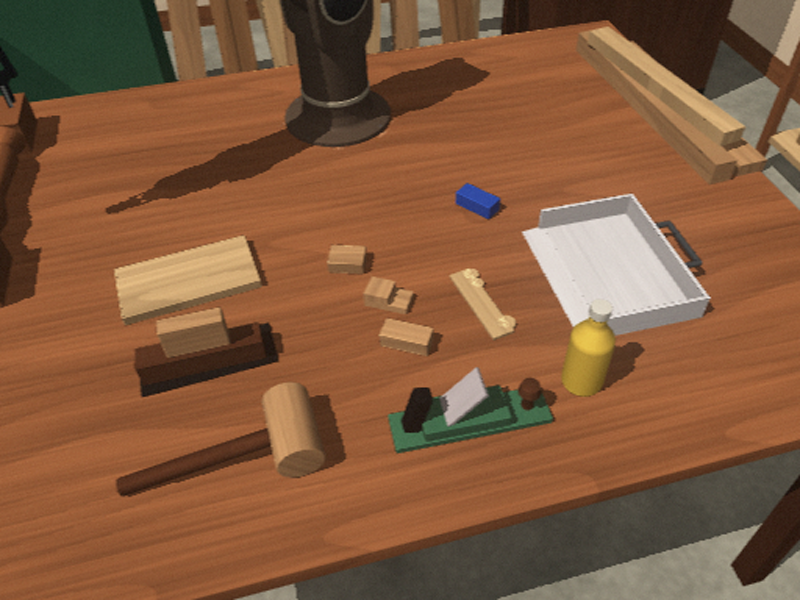

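The top view shows:
- **Template:** (330,310)
- **Offcuts:** a (407,281), stepped b (412,335), c (441,394)
- **Blue look-alike:** (288,449), to be left alone
- **Pan:** (195,320)
- **Sweep on its mat:** (585,303)
- **Board:** (597,409)
- **Bystanders:** glue, plane and mallet along the top

I'll measure with the depth cloud next.

```bash
cat > h.py <<'E'
import numpy as np,cv2
from workcell import robot,optics
def cloud(f):
    K=f["intrinsics"];T=np.linalg.inv(f["camera_from_world"]);d=f["depth"]
    v,u=np.mgrid[:d.shape[0],:d.shape[1]]
    p=np.stack([(u-K[0,2])/K[0,0]*d,-(v-K[1,2])/K[1,1]*d,-d,np.ones_like(d)],-1)@T.T
    p=p[...,:3]; p[d==0]=np.nan; return p
def pix(f,u,v,z):  # 512-px pixel to world at height z
    K=f["intrinsics"];T=np.linalg.inv(f["camera_from_world"])
    r=T[:3,:3]@np.array([(u-K[0,2])/K[0,0],-(v-K[1,2])/K[1,1],-1]);o=T[:3,3]
    return o+r*(z-o[2])/r[2]
def comps(p,lo,hi,minn=25):
    m=((p[...,2]>lo)&(p[...,2]<hi)).astype(np.uint8)
    n,l,s,c=cv2.connectedComponentsWithStats(m,connectivity=4)
    for i in range(1,n):
        if s[i,4]<minn: continue
        q=p[l==i]
        if abs(q[:,1]).max()>700 or q[:,0].max()>950 or q[:,0].min()<200: continue
        r=cv2.minAreaRect(q[:,:2].astype(np.float32))
        print("px",(c[i]*1.5625).astype(int),"ctr",np.round(r[0],1),"size",np.round(r[1],1),"ang",round(r[2],1),"z",np.round(np.percentile(q[:,2],[5,50,95]),1))
E
python3 - <<'E'
from h import *
f=dict(np.load("top.npz"));p=cloud(f)
b=p[(abs(p[...,2])<12)];print("bench z",np.nanmedian(b[:,2]))
for lo,hi in((3,9),(9,22),(22,34),(34,60),(80,110)):
    print(lo,hi);comps(p,lo,hi)
E
```

```text
bench z -0.34543672197162323
3 9
px [148 256] ctr [698.6 431.9] size [27.7 15.9] ang 0.6 z [3.2 4.3 7.2]
px [199 269] ctr [675.3 339.8] size [75.5 89.9] ang 9.6 z [3.1 4.3 6.4]
px [234 261] ctr [687.3 285.9] size [35.9 38.7] ang 75.1 z [3.2 4.5 6.5]
px [165 305] ctr [613.9 413.1] size [122.5 142.2] ang 53.0 z [3.1 4.3 6.8]
px [213 258] ctr [690.7 318.5] size [16.4 27.3] ang 0.4 z [3.2 4.7 6.2]
px [171 265] ctr [681.3 391.4] size [11.  27.1] ang 88.5 z [3.1 4.  6.4]
px [329 310] ctr [598.2 124.7] size [149.9  48. ] ang 9.4 z [3.4 5.6 7.9]
px [238 280] ctr [652.5 272.8] size [36.3 29.5] ang 16.9 z [3.1 4.3 6.9]
px [557 286] ctr [ 629.5 -276.3] size [ 7.8 54.9] ang 3.4 z [3.2 4.1 6. ]
px [214 290] ctr [636.1 318.1] size [10.2 24. ] ang 10.4 z [3.3 4.2 7.1]
px [525 296] ctr [ 614.2 -217.2] size [25.1 39.4] ang 72.5 z [3.1 4.4 7.4]
px [225 300] ctr [619.6 297.6] size [23.  18.4] ang 8.4 z [3.  4.4 6.9]
px [215 347] ctr [546.8 330.4] size [130.3 168.1] ang 89.0 z [3.1 4.3 6.4]
px [209 305] ctr [610.8 323.8] size [21.9 29.7] ang 89.6 z [3.1 4.  5.7]
px [526 315] ctr [ 581.6 -219.2] size [24
[... 2495 characters left out ...]
 [327 184] ctr [805.1 114.7] size [26.4 26.2] ang 68.2 z [46.2 56.9 59.6]
px [422 191] ctr [790.6 -43.2] size [16.3 37.1] ang 32.9 z [34.4 41.6 56.1]
px [279 210] ctr [767.8 198.7] size [23.5 57.4] ang 42.3 z [35.1 46.8 58.9]
px [147 318] ctr [586.9 376.3] size [206.7 262. ] ang 89.4 z [35.2 42.4 46.2]
px [579 302] ctr [ 603.1 -315. ] size [ 40.1 181. ] ang 1.2 z [40.2 43.5 48.1]
80 110
px [369 178] ctr [804.1  42.5] size [12.4 46.4] ang 88.7 z [81.1 85.5 89.8]
px [416 180] ctr [799.6 -32.8] size [22.6 22.5] ang 88.7 z [81.  84.9 88.1]
px [267 198] ctr [777.4 208.3] size [50.  58.3] ang 38.5 z [ 82.4 101.9 109. ]
px [598 297] ctr [ 603.1 -314.4] size [28.1 90. ] ang 1.1 z [ 90.9  98.2 100.7]
```

```bash
cat >> h.py <<'E'
def plan(wps,start=None,tag=""):
    """wps: (x,y,z,phi deg of tool x); prints scaled shift/turn for one call each"""
    if start is None:
        s=robot.state();R=__import__("scipy.spatial.transform",fromlist=["Rotation"]).Rotation.from_quat(s["ee_rot"]).as_matrix()
        start=(*s["tcp_pos"],np.degrees(np.arctan2(R[1,0],R[0,0])))
        print("now",np.round(start,1),"tilt",np.round(np.degrees(R[:2,2]),2),"t",round(s["time"],2),"w",round(s["width"],1))
    a=np.array(start,float)
    for w in wps:
        w=np.array(w,float);d=w-a;p=np.radians(a[3]);c,s_=np.cos(p),np.sin(p)
        out=np.array([d[0]*c+d[1]*s_,d[0]*s_-d[1]*c,-d[2]])/150
        n=max(np.ceil(np.linalg.norm(d[:3])/41.7),np.ceil(abs(d[3])/7.16))
        print(np.round(w,1),"->",np.round(out,3),"turn",round(-d[3]/45,3),"minrows",int(n)); a=w
E
python3 - <<'E'
from h import *
print(robot.tip_extent)
f=dict(np.load("top.npz"))
m=[pix(f,u/1.5625,v/1.5625,4) for u,v in((522,291),(634,281),(637,324),(524,332))]
print("mat",np.round(m),np.mean(m,0))
for u,v,z in((262,245,0),(260,397,0),(131,242,45),(127,401,45),(118,320,20)): print("pan",np.round(pix(f,u/1.5625,v/1.5625,z)))
A=np.array([228,-581.5,255.5,21.4]);B=np.array([602,119,180,21.4])
plan([A+(B-A)*k/4 for k in(1,2,3,4)]+[(602,119,60,9.4)])
E
```

```text
25.0
mat [[ 624. -214.    4.]
 [ 637. -409.    4.]
 [ 562. -411.    4.]
 [ 553. -214.    4.]] [ 593.87751406 -312.03695713    4.        ]
pan [715. 237.   0.]
pan [452. 241.   0.]
pan [716. 442.  45.]
pan [455. 445.  45.]
pan [589. 475.  20.]
now [ 228.1 -581.5  255.5   21.4] tilt [-0.03  0.08] t 0.1 w 85.3
[ 321.5 -406.4  236.6   21.4] -> [ 1.006 -0.859  0.126] turn 0.0 minrows 5
[ 415.  -231.2  217.8   21.4] -> [ 1.006 -0.86   0.126] turn -0.0 minrows 5
[508.5 -56.1 198.9  21.4] -> [ 1.006 -0.86   0.126] turn -0.0 minrows 5
[602.  119.  180.   21.4] -> [ 1.006 -0.86   0.126] turn -0.0 minrows 5
[602.  119.   60.    9.4] -> [0.  0.  0.8] turn 0.267 minrows 3
```

Call:
{"api": "arm_command", "payload": {
  "moves": [
    [[1,-0.86,0.13,0,0,0,-1],[1,-0.86,0.13,0,0,0,-1],[1,-0.86,0.13,0,0,0,-1],[1,-0.86,0.13,0,0,0,-1],[1,-0.86,0.13,0,0,0,-1],[1,-0.86,0.13,0,0,0,-1]]
  ]
}}

```text
time: 0.6
tcp_pos: [324.4, -400.3, 236.1]
ee_rot: [0.982, 0.19, 0.001, -0.002]
ft_force: [0.3, 0.2, 0.1]
width: 85.4
grip_force: 0.0
```

Call:
{"api": "arm_command", "payload": {
  "moves": [
    [[1,-0.86,0.13,0,0,0,-1],[1,-0.86,0.13,0,0,0,-1],[1,-0.86,0.13,0,0,0,-1],[1,-0.86,0.13,0,0,0,-1],[1,-0.86,0.13,0,0,0,-1],[1,-0.86,0.13,0,0,0,-1]]
  ]
}}

```text
time: 1.1
tcp_pos: [416.0, -225.7, 216.8]
ee_rot: [0.982, 0.19, 0.001, -0.001]
ft_force: [0.7, 0.2, 0.5]
width: 85.3
grip_force: 0.0
```

Call:
{"api": "arm_command", "payload": {
  "moves": [
    [[1,-0.86,0.13,0,0,0,-1],[1,-0.86,0.13,0,0,0,-1],[1,-0.86,0.13,0,0,0,-1],[1,-0.86,0.13,0,0,0,-1],[1,-0.86,0.13,0,0,0,-1],[1,-0.86,0.13,0,0,0,-1]]
  ]
}}

```text
time: 1.6
tcp_pos: [508.1, -50.5, 197.3]
ee_rot: [0.982, 0.19, 0.001, -0.002]
ft_force: [-0.6, 0.4, 0.3]
width: 85.2
grip_force: 0.0
```

Call:
{"api": "arm_command", "payload": {
  "moves": [
    [[1,-0.86,0.13,0,0,0.27,-1],[1,-0.86,0.13,0,0,0.27,-1],[1,-0.86,0.13,0,0,0.27,-1],[1,-0.86,0.13,0,0,0.27,-1],[1,-0.86,0.13,0,0,0.27,-1],[1,-0.86,0.13,0,0,0.27,-1],[1,-0.86,0.13,0,0,0.27,-1],[1,-0.86,0.13,0,0,0.27,-1],[1,-0.86,0.13,0,0,0.27,-1]]
  ]
}}

```text
time: 2.35
tcp_pos: [598.2, 115.6, 178.1]
ee_rot: [0.997, 0.08, -0.0, 0.001]
ft_force: [-0.7, 0.6, 0.5]
width: 85.1
grip_force: 0.0
```

```bash
python3 - <<'E'
from h import *
plan([(602,119.3,60,9.4),(602,119.3,24.5,9.4)])
f=optics.grab_frame("wrist");print(f["hand_eye"])
cv2.imwrite("pics/w1.png",cv2.cvtColor(f["color"],cv2.COLOR_RGB2BGR))
E
```

```text
now [598.2 115.6 178.1   9.2] tilt [-0.03 -0.07] t 2.35 w 85.1
[602.  119.3  60.    9.4] -> [ 0.029 -0.021  0.787] turn -0.005 minrows 3
[602.  119.3  24.5   9.4] -> [0.    0.    0.237] turn -0.0 minrows 1
[[ 5.42522834e-04  9.57318124e-01  2.89035836e-01  7.36072822e+01]
 [ 9.99999372e-01 -8.02708009e-04  7.81648519e-04 -6.83286330e-01]
 [ 9.80297674e-04  2.89035230e-01 -9.57317959e-01 -1.18078623e+02]
 [ 0.00000000e+00  0.00000000e+00  0.00000000e+00  1.00000000e+00]]
```

View pics/w1.png

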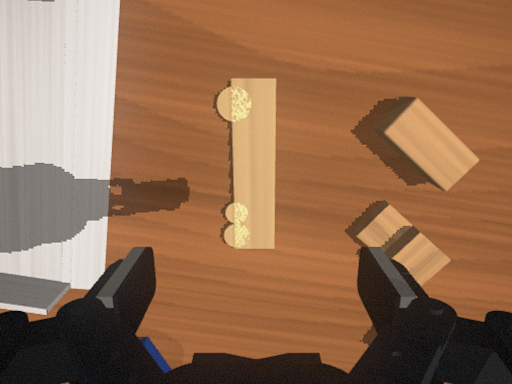

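The wrist view shows the template upright at columns 232–275, centred between the fingers. Its lobes are on the pan side and the offcuts are clear of the finger paths. I'll descend and close.

Call:
{"api": "arm_command", "payload": {
  "moves": [
    [[0.029,-0.021,0.787,0,0,0,-1],[0.029,-0.021,0.787,0,0,0,-1],[0.029,-0.021,0.787,0,0,0,-1],[0.029,-0.021,0.787,0,0,0,-1],[0.029,-0.021,0.787,0,0,0,-1],[0.029,-0.021,0.9,0,0,0,-0.3],[0.029,-0.021,0.95,0,0,0,-0.3],[0.029,-0.021,0.95,0,0,0,-0.3],[0.029,-0.021,0.95,0,0,0,-0.3],[0.029,-0.021,0.95,0,0,0,-0.3]]
  ]
}}

```text
time: 3.23
tcp_pos: [603.1, 121.4, 37.6]
ee_rot: [0.997, 0.081, 0.001, -0.0]
ft_force: [0.2, -0.6, 0.2]
width: 55.5
grip_force: 0.0
```

```bash
python3 - <<'E'
from h import *
plan([(602,119.3,24.5,9.4)])
E
```

```text
now [603.1 121.4  37.6   9.3] tilt [0.13 0.02] t 3.23 w 55.5
[602.  119.3  24.5   9.4] -> [-0.009  0.013  0.087] turn -0.003 minrows 1
```

Call:
{"api": "arm_command", "payload": {
  "moves": [
    [[-0.008,0.012,0.09,0,0,0,-0.3],[-0.008,0.012,0.09,0,0,0,-0.3],[-0.008,0.012,0.09,0,0,0,1],[-0.008,0.012,0.09,0,0,0,1],[-0.008,0.012,0.09,0,0,0,1],[-0.008,0.012,0.09,0,0,0,1],[-0.008,0.012,0.09,0,0,0,1],[-0.008,0.012,0.09,0,0,0,1],[-0.008,0.012,0.09,0,0,0,1]]
  ]
}}

```text
time: 3.98
tcp_pos: [602.3, 119.9, 24.5]
ee_rot: [0.997, 0.081, 0.001, -0.0]
ft_force: [-2.1, -0.3, 8.3]
width: 33.7
grip_force: 62.7
```

```bash
python3 - <<'E'
from h import *
A=np.array([602,120,130,9.4]);B=np.array([420.9,-327.5,120,97.2])
s=robot.state()
plan([A]+[A+(B-A)*k/4 for k in(1,2,3,4)]+[(420.9,-327.5,55,97.2)])
E
```

```text
now [602.3 119.9  24.5   9.3] tilt [0.14 0.03] t 3.98 w 33.7
[602.  120.  130.    9.4] -> [-0.002 -0.001 -0.703] turn -0.003 minrows 3
[556.7   8.1 127.5  31.4] -> [-0.42   0.687  0.017] turn -0.488 minrows 4
[ 511.4 -103.8  125.    53.3] -> [-0.646  0.48   0.017] turn -0.488 minrows 4
[ 466.2 -215.6  122.5   75.2] -> [-0.778  0.204  0.017] turn -0.488 minrows 4
[ 420.9 -327.5  120.    97.2] -> [-0.798 -0.102  0.017] turn -0.488 minrows 4
[ 420.9 -327.5   55.    97.2] -> [0.    0.    0.433] turn -0.0 minrows 2
```

Call:
{"api": "arm_command", "payload": {
  "moves": [
    [[0,0,-0.2,0,0,0,1],[0,0,-0.4,0,0,0,1],[0,0,-0.6,0,0,0,1],[0,0,-0.7,0,0,0,1],[0,0,-0.7,0,0,0,1]]
  ]
}}

```text
time: 4.4
tcp_pos: [603.8, 120.4, 132.7]
ee_rot: [0.997, 0.081, 0.004, -0.001]
ft_force: [0.3, 0.1, -1.0]
width: 33.6
grip_force: 60.1
```

Call:
{"api": "arm_command", "payload": {
  "moves": [
    [[-0.105,0.172,0.004,0,0,-0.122,1],[-0.21,0.343,0.008,0,0,-0.244,1],[-0.315,0.515,0.013,0,0,-0.366,1],[-0.42,0.687,0.017,0,0,-0.488,1],[-0.42,0.687,0.017,0,0,-0.488,1]]
  ]
}}

```text
time: 4.82
tcp_pos: [553.1, 0.2, 124.0]
ee_rot: [0.963, 0.269, -0.002, 0.002]
ft_force: [0.7, -1.1, -0.8]
width: 33.5
grip_force: 60.1
```

Call:
{"api": "arm_command", "payload": {
  "moves": [
    [[-0.162,0.12,0.004,0,0,-0.122,1],[-0.323,0.24,0.008,0,0,-0.244,1],[-0.485,0.36,0.013,0,0,-0.366,1],[-0.646,0.48,0.017,0,0,-0.488,1],[-0.646,0.48,0.017,0,0,-0.488,1]]
  ]
}}

```text
time: 5.23
tcp_pos: [507.2, -111.1, 121.5]
ee_rot: [0.895, 0.447, -0.002, 0.001]
ft_force: [-0.8, -0.5, -0.5]
width: 33.9
grip_force: 60.1
```

Call:
{"api": "arm_command", "payload": {
  "moves": [
    [[-0.195,0.051,0.004,0,0,-0.122,1],[-0.389,0.102,0.008,0,0,-0.244,1],[-0.584,0.153,0.013,0,0,-0.366,1],[-0.778,0.204,0.017,0,0,-0.488,1],[-0.778,0.204,0.017,0,0,-0.488,1]]
  ]
}}

```text
time: 5.65
tcp_pos: [461.5, -222.4, 119.0]
ee_rot: [0.793, 0.609, -0.002, 0.0]
ft_force: [-0.3, -0.4, -1.4]
width: 33.7
grip_force: 60.0
```

Call:
{"api": "arm_command", "payload": {
  "moves": [
    [[-0.2,-0.026,0.004,0,0,-0.122,1],[-0.4,-0.051,0.008,0,0,-0.244,1],[-0.6,-0.077,0.013,0,0,-0.366,1],[-0.798,-0.102,0.017,0,0,-0.488,1],[-0.798,-0.102,0.017,0,0,-0.488,1],[-0.798,-0.102,0.017,0,0,-0.488,1],[-0.798,-0.102,0.017,0,0,-0.488,1]]
  ]
}}

```text
time: 6.23
tcp_pos: [419.5, -327.0, 117.0]
ee_rot: [0.663, 0.749, 0.0, -0.0]
ft_force: [0.7, 1.2, -0.8]
width: 34.3
grip_force: 60.1
```

```bash
python3 - <<'E'
from h import *
plan([(420.9,-327.5,50,97.2),(420.9,-327.5,43,97.2)])
f=optics.grab_frame("wrist")
cv2.imwrite("pics/w2.png",cv2.cvtColor(f["color"],cv2.COLOR_RGB2BGR))
E
```

```text
now [ 419.5 -327.   117.    97. ] tilt [0.01 0.04] t 6.23 w 34.3
[ 420.9 -327.5   50.    97.2] -> [-0.004  0.009  0.447] turn -0.005 minrows 2
[ 420.9 -327.5   43.    97.2] -> [0.    0.    0.047] turn -0.0 minrows 1
```

View pics/w2.png

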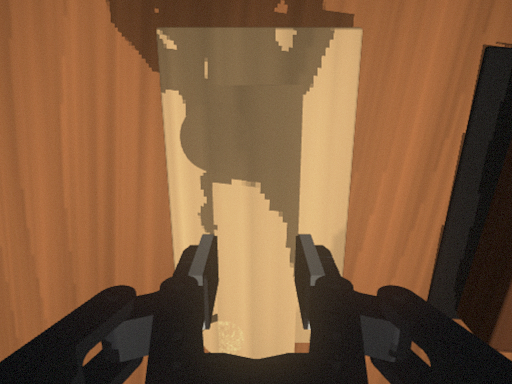

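The template is held level and lined up with the board: its lobes sit at (190,135) and (230,335), with the board behind at columns 160–360. Next I'll lower it.

Call:
{"api": "arm_command", "payload": {
  "moves": [
    [[0,0.006,0.2,0,0,0,1],[0,0.006,0.35,0,0,0,1],[0,0.006,0.44,0,0,0,1],[0,0.006,0.46,0,0,0,1],[0,0.006,0.475,0,0,0,1],[0,0.006,0.49,0,0,0,1],[0,0.006,0.49,0,0,0,1],[0,0.006,0.49,0,0,0,1]]
  ]
}}

```text
time: 6.95
tcp_pos: [420.7, -327.8, 44.4]
ee_rot: [0.662, 0.75, 0.0, 0.001]
ft_force: [0.7, -0.6, -0.3]
width: 33.5
grip_force: 60.1
```

Call:
{"api": "arm_command", "payload": {
  "moves": [
    [[0,0,0.01,0,0,0,1],[0,0,0.01,0,0,0,1],[0,0,0.01,0,0,0,-0.3],[0,0,0.01,0,0,0,-0.3],[0,0,0.01,0,0,0,-0.3],[0,0,0.01,0,0,0,-0.3],[0,0,-0.2,0,0,0,-0.3],[0,0,-0.4,0,0,0,-0.3],[0,0,-0.6,0,0,0,-0.3],[0,0,-0.8,0,0,0,-0.3],[0,0,-0.8,0,0,0,-0.3],[0,0,-0.8,0,0,0,-0.3]]
  ]
}}

```text
time: 7.95
tcp_pos: [420.8, -328.3, 165.2]
ee_rot: [0.662, 0.749, -0.0, 0.002]
ft_force: [-0.4, 0.2, -0.1]
width: 55.6
grip_force: 0.0
```

```bash
python3 - <<'E'
from h import *
plan([(511,-321,165,94),(603.1,-314.7,150,91.2),(603.1,-314.7,82,91.2)])
f=optics.grab_frame("wrist")
cv2.imwrite("pics/w3.png",cv2.cvtColor(f["color"],cv2.COLOR_RGB2BGR))
E
```

```text
now [ 420.8 -328.3  165.2   97.1] tilt [ 0.14 -0.16] t 7.95 w 55.6
[ 511. -321.  165.   94.] -> [-0.026  0.603  0.002] turn 0.068 minrows 3
[ 603.1 -314.7  150.    91.2] -> [-0.001  0.615  0.1  ] turn 0.062 minrows 3
[ 603.1 -314.7   82.    91.2] -> [0.    0.    0.453] turn -0.0 minrows 2
```

View pics/w3.png

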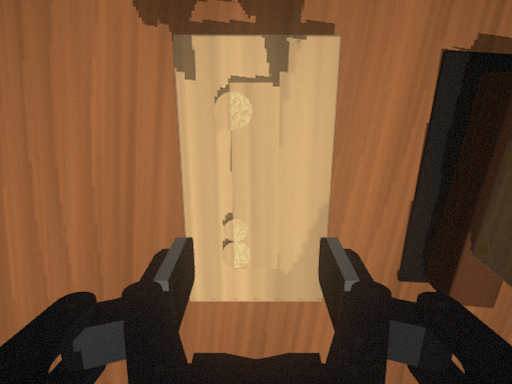

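The template lies flat in the middle of the board, lengthways. Next comes the sweeping block.

Call:
{"api": "arm_command", "payload": {
  "moves": [
    [[-0.026,0.6,0,0,0,0.07,-0.3],[-0.026,0.6,0,0,0,0.07,-0.3],[-0.026,0.6,0,0,0,0.07,-0.3],[-0.026,0.6,0,0,0,0.07,-0.3]]
  ]
}}

```text
time: 8.33
tcp_pos: [512.2, -318.2, 161.7]
ee_rot: [0.681, 0.732, 0.001, -0.001]
ft_force: [0.1, -0.4, -0.1]
width: 55.5
grip_force: 0.0
```

Call:
{"api": "arm_command", "payload": {
  "moves": [
    [[0,0.615,0.1,0,0,0.06,-0.3],[0,0.615,0.1,0,0,0.06,-0.3],[0,0.615,0.1,0,0,0.06,-0.3],[0,0.615,0.1,0,0,0.06,-0.3],[0,0.615,0.1,0,0,0.06,-0.3],[0,0.615,0.1,0,0,0.06,-0.3]]
  ]
}}

```text
time: 8.83
tcp_pos: [600.0, -314.6, 147.6]
ee_rot: [0.7, 0.715, -0.001, -0.001]
ft_force: [0.1, 0.0, 0.5]
width: 55.4
grip_force: 0.0
```

```bash
python3 - <<'E'
from h import *
plan([(603.1,-314.7,82,91.2)])
E
```

```text
now [ 600.  -314.6  147.6   91.2] tilt [-0.15 -0.  ] t 8.83 w 55.4
[ 603.1 -314.7   82.    91.2] -> [-0.001  0.021  0.438] turn 0.0 minrows 2
```

Call:
{"api": "arm_command", "payload": {
  "moves": [
    [[0,0.02,0.2,0,0,0,-0.3],[0,0.02,0.35,0,0,0,-0.3],[0,0.02,0.44,0,0,0,-0.3],[0,0.02,0.44,0,0,0,-0.3],[0,0.02,0.44,0,0,0,-0.3],[0,0.02,0.44,0,0,0,1],[0,0.02,0.44,0,0,0,1],[0,0.02,0.44,0,0,0,1],[0,0.02,0.44,0,0,0,1],[0,0.02,0.44,0,0,0,1]]
  ]
}}

```text
time: 9.67
tcp_pos: [605.6, -314.4, 84.4]
ee_rot: [0.699, 0.715, 0.0, 0.001]
ft_force: [-2.8, -1.0, 6.7]
width: 27.6
grip_force: 59.5
```

```bash
python3 - <<'E'
from h import *
z=robot.state()["tcp_pos"][2];print("bench-level z",z-4)
A=np.array([603,-314.7,z+46,91.2]);B=np.array([395,-75,z+46,91.2])
plan([A,(A+B)/2,B,(395,-75,z-1,91.2),(455,-75,z-1,91.2)])
E
```

```text
bench-level z 80.3633439754824
now [ 605.6 -314.4   84.4   91.2] tilt [ 0.1  -0.08] t 9.67 w 27.6
[ 603.  -314.7  130.4   91.2] -> [-0.002 -0.017 -0.307] turn 0.001 minrows 2
[ 499.  -194.8  130.4   91.2] -> [ 0.813 -0.676 -0.   ] turn -0.0 minrows 4
[395.  -75.  130.4  91.2] -> [ 0.813 -0.676 -0.   ] turn -0.0 minrows 4
[395.  -75.   83.4  91.2] -> [0.    0.    0.313] turn -0.0 minrows 2
[455.  -75.   83.4  91.2] -> [-0.008  0.4   -0.   ] turn -0.0 minrows 2
```

Call:
{"api": "arm_command", "payload": {
  "moves": [
    [[0,-0.017,-0.15,0,0,0,1],[0,-0.017,-0.31,0,0,0,1],[0,-0.017,-0.31,0,0,0,1],[0,-0.017,-0.31,0,0,0,1]]
  ]
}}

```text
time: 10.0
tcp_pos: [603.1, -314.2, 130.4]
ee_rot: [0.699, 0.715, 0.0, 0.001]
ft_force: [0.3, 0.3, -3.3]
width: 27.3
grip_force: 60.1
```

Call:
{"api": "arm_command", "payload": {
  "moves": [
    [[0.2,-0.17,0,0,0,0,1],[0.4,-0.35,0,0,0,0,1],[0.6,-0.53,0,0,0,0,1],[0.81,-0.7,0,0,0,0,1],[0.81,-0.7,0,0,0,0,1]]
  ]
}}

```text
time: 10.42
tcp_pos: [487.5, -187.8, 126.8]
ee_rot: [0.697, 0.717, -0.002, -0.005]
ft_force: [-1.4, 1.4, -4.6]
width: 27.4
grip_force: 61.4
```

Call:
{"api": "arm_command", "payload": {
  "moves": [
    [[0.2,-0.17,0,0,0,0,1],[0.4,-0.35,0,0,0,0,1],[0.6,-0.53,0,0,0,0,1],[0.81,-0.7,0,0,0,0,1],[0.81,-0.7,0,0,0,0,1],[0.81,-0.7,0,0,0,0,1],[0.81,-0.7,0,0,0,0,1]]
  ]
}}

```text
time: 11.0
tcp_pos: [387.3, -75.8, 128.9]
ee_rot: [0.699, 0.715, -0.0, 0.0]
ft_force: [-0.7, -0.6, -3.0]
width: 27.4
grip_force: 61.8
```

```bash
python3 - <<'E'
from h import *
plan([(388,-75,83.4,91.2),(462,-75,83.4,91.2)])
E
```

```text
now [387.3 -75.8 128.9  91.3] tilt [ 0.01 -0.01] t 11.0 w 27.4
[388.  -75.   83.4  91.2] -> [0.005 0.005 0.303] turn 0.002 minrows 2
[462.  -75.   83.4  91.2] -> [-0.01   0.493 -0.   ] turn -0.0 minrows 2
```

Call:
{"api": "arm_command", "payload": {
  "moves": [
    [[0,0,0.15,0,0,0,1],[0,0,0.25,0,0,0,1],[0,0,0.3,0,0,0,1],[0,0,0.3,0,0,0,1]]
  ]
}}

```text
time: 11.33
tcp_pos: [386.6, -75.9, 82.5]
ee_rot: [0.7, 0.715, -0.0, -0.002]
ft_force: [-0.3, 0.2, -3.2]
width: 27.4
grip_force: 61.5
```

Call:
{"api": "arm_command", "payload": {
  "moves": [
    [[0,0.05,0,0,0,0,1],[0,0.1,0,0,0,0,1],[0,0.16,0,0,0,0,1],[0,0.22,0,0,0,0,1],[0,0.28,0,0,0,0,1],[0,0.34,0,0,0,0,1],[0,0.4,0,0,0,0,1],[0,0.45,0,0,0,0,1],[-0.01,0.49,0,0,0,0,1],[-0.01,0.49,0,0,0,0,1],[-0.01,0.4,0,0,0,0,1],[-0.01,0.35,-0.1,0,0,0,1]]
  ]
}}

```text
time: 12.33
tcp_pos: [437.2, -75.9, 97.2]
ee_rot: [0.699, 0.715, -0.001, -0.002]
ft_force: [-0.9, -0.2, -3.3]
width: 27.3
grip_force: 61.7
```

Call:
{"api": "arm_command", "payload": {
  "moves": [
    [[0.1,0,-0.2,0,0,0,1],[0.3,0,-0.2,0,0,0,1],[0.5,0,-0.2,0,0,0,1],[0.7,0,-0.2,0,0,0,1],[0.7,0,-0.2,0,0,0,1]]
  ]
}}

```text
time: 12.75
tcp_pos: [437.3, 34.8, 129.9]
ee_rot: [0.697, 0.717, 0.002, -0.0]
ft_force: [0.6, 0.0, -3.0]
width: 27.2
grip_force: 61.7
```

```bash
cat > look.py <<'E'
from h import *
import sys
plan([])
f=optics.grab_frame("top");np.savez("t.npz",**f);p=cloud(f)
im=cv2.resize(f["color"][:,:,::-1],(800,600),interpolation=cv2.INTER_CUBIC)
cv2.imwrite("pics/%s.png"%sys.argv[1],im)
comps(p,20,34)
E
python3 look.py t1
```

```text
now [437.3  34.8 129.9  91.6] tilt [0.13 0.17] t 12.75 w 27.2
px [375 194] ctr [802.4  25.5] size [117.9  55.4] ang 87.5 z [24.8 32.4 33.9]
px [608 196] ctr [ 782.1 -350.4] size [ 22.7 164. ] ang 3.5 z [21.1 27.1 33. ]
px [283 212] ctr [767.1 195.3] size [16.5 52.9] ang 47.9 z [20.9 26.1 32.9]
px [207 245] ctr [711.2 322.7] size [  5.5 103.6] ang 2.1 z [25.5 29.1 32.3]
px [137 320] ctr [587.7 439.3] size [  5.  250.2] ang 88.9 z [20.8 27.1 33.5]
px [407 280] ctr [644.8 -14.9] size [74.6 36.1] ang 58.4 z [24.3 27.4 30. ]
px [428 352] ctr [528.7 -50.1] size [111.5  66.9] ang 20.1 z [21.4 24.9 29.2]
px [598 410] ctr [ 416.5 -331.3] size [ 50.4 155.4] ang 8.9 z [21.1 23.6 26.3]
px [777 454] ctr [ 340.3 -623.3] size [  8.7 120.1] ang 87.4 z [21.1 26.8 33.2]
px [280 443] ctr [370.9 192.9] size [66.8 36.4] ang 35.7 z [24.3 27.3 29.8]
```

View pics/t1.png

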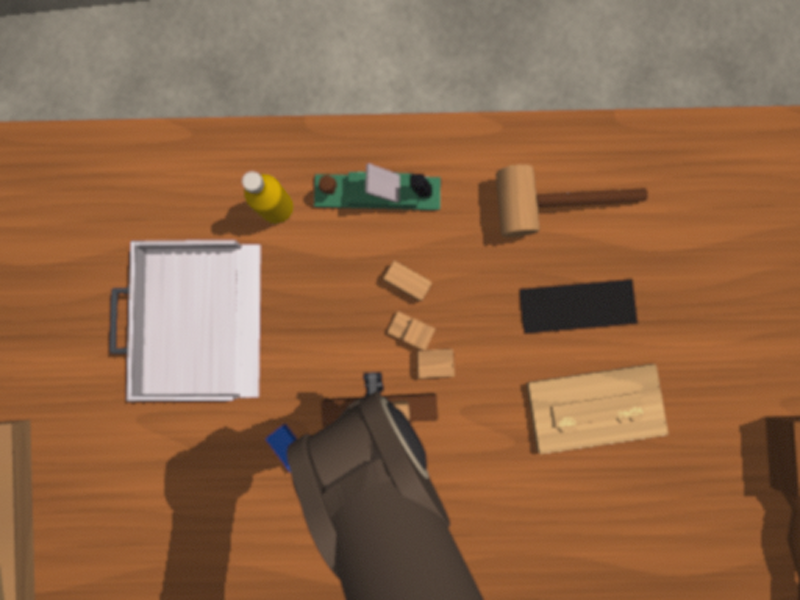

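Offcut c has been pushed in to about (436,363), clear of the pan side-wall line, and the template is still well placed on the board. Next I take the block behind the offcuts, turned 90°.

```bash
python3 - <<'E'
from h import *
plan([(508,-50,138,136),(580,-135,138,180.6),(580,-135,84,180.6),(580,5,84,180.6)])
E
```

```text
now [437.2  32.  129.5  91.6] tilt [0.06 0.06] t 12.8 w 27.0
[508. -50. 138. 136.] -> [-0.56   0.457 -0.057] turn -0.987 minrows 7
[ 580.  -135.   138.   180.6] -> [-0.739 -0.074 -0.   ] turn -0.991 minrows 7
[ 580.  -135.    84.   180.6] -> [-0.    0.    0.36] turn -0.0 minrows 2
[580.    5.   84.  180.6] -> [-0.01   0.933 -0.   ] turn -0.0 minrows 4
```

Call:
{"api": "arm_command", "payload": {
  "moves": [
    [[-0.07,0.06,-0.06,0,0,-0.14,1],[-0.14,0.12,-0.06,0,0,-0.28,1],[-0.21,0.18,-0.06,0,0,-0.42,1],[-0.28,0.24,-0.06,0,0,-0.56,1],[-0.36,0.3,-0.06,0,0,-0.7,1],[-0.44,0.38,-0.06,0,0,-0.84,1],[-0.56,0.457,-0.06,0,0,-0.98,1],[-0.56,0.457,-0.06,0,0,-0.98,1]]
  ]
}}

```text
time: 13.47
tcp_pos: [509.3, -58.8, 137.4]
ee_rot: [0.379, 0.925, -0.001, 0.0]
ft_force: [-0.4, 0.1, -3.5]
width: 27.1
grip_force: 61.8
```

Call:
{"api": "arm_command", "payload": {
  "moves": [
    [[-0.1,-0.01,0,0,0,-0.14,1],[-0.2,-0.02,0,0,0,-0.28,1],[-0.3,-0.03,0,0,0,-0.42,1],[-0.4,-0.04,0,0,0,-0.56,1],[-0.5,-0.05,0,0,0,-0.7,1],[-0.6,-0.06,0,0,0,-0.84,1],[-0.74,-0.074,0,0,0,-1,1],[-0.74,-0.074,0,0,0,-1,1],[-0.74,-0.074,0,0,0,-1,1],[-0.74,-0.074,0,0,0,-1,1]]
  ]
}}

```text
time: 14.3
tcp_pos: [578.0, -139.6, 137.5]
ee_rot: [-0.002, 1.0, 0.0, -0.001]
ft_force: [-0.2, 0.3, -3.1]
width: 27.4
grip_force: 61.8
```

```bash
python3 - <<'E'
from h import *
plan([(580,-135,84,180.6),(580,5,84,180.6)])
E
```

```text
now [ 578.  -139.6  137.5 -179.8] tilt [-0.08  0.03] t 14.3 w 27.4
[ 580.  -135.    84.   180.6] -> [-0.014  0.031  0.356] turn -8.009 minrows 51
[580.    5.   84.  180.6] -> [-0.01   0.933 -0.   ] turn -0.0 minrows 4
```

Call:
{"api": "arm_command", "payload": {
  "moves": [
    [[-0.01,0,0.15,0,0,0,1],[-0.01,0,0.3,0,0,0,1],[-0.01,0,0.36,0,0,0,1],[-0.01,0,0.36,0,0,0,1]]
  ]
}}

```text
time: 14.63
tcp_pos: [578.6, -138.9, 82.2]
ee_rot: [-0.003, 1.0, 0.0, -0.002]
ft_force: [-0.6, 0.7, -3.0]
width: 27.1
grip_force: 61.7
```

Call:
{"api": "arm_command", "payload": {
  "moves": [
    [[0,0.08,0,0,0,0,1],[0,0.16,0,0,0,0,1],[0,0.24,0,0,0,0,1],[0,0.32,0,0,0,0,1],[0,0.4,0,0,0,0,1],[0,0.48,0,0,0,0,1],[0,0.56,0,0,0,0,1],[0,0.64,0,0,0,0,1],[0,0.72,0,0,0,0,1],[0,0.8,0,0,0,0,1],[0,0.88,0,0,0,0,1],[0,0.96,0,0,0,0,1]]
  ]
}}

```text
time: 15.63
tcp_pos: [579.4, 5.8, 84.0]
ee_rot: [-0.003, 1.0, -0.0, -0.0]
ft_force: [0.5, -2.1, -1.7]
width: 27.4
grip_force: 61.9
```

```bash
python3 look.py t2
```

```text
now [ 579.4    5.8   84.  -179.6] tilt [-0.01 -0.  ] t 15.63 w 27.4
px [374 194] ctr [802.   25.4] size [117.7  55.3] ang 87.2 z [24.1 32.3 33.7]
px [404 178] ctr [818.1 -12.8] size [20.1 22.4] ang 74.9 z [30.6 32.5 33.9]
px [605 196] ctr [ 781.2 -335.4] size [ 23.5 194.7] ang 3.4 z [21.3 28.1 33.2]
px [283 213] ctr [763.9 196. ] size [13.5 49.2] ang 41.3 z [21.5 27.1 33. ]
px [138 325] ctr [582.9 435.8] size [256.5  54.3] ang 10.4 z [20.7 27.5 32.9]
px [185 245] ctr [711.4 358. ] size [91.   1.1] ang 88.8 z [28.  30.8 33.3]
px [346 272] ctr [658.7  86. ] size [29.  35.3] ang 55.1 z [24.7 27.2 30.4]
px [362 368] ctr [502.3  55.6] size [57.9 41.9] ang 88.8 z [21.  23.4 26.1]
px [606 408] ctr [ 417.5 -335.4] size [ 46.3 138.8] ang 6.0 z [21.1 23.6 26.3]
px [777 453] ctr [ 339.8 -623.8] size [  5.9 118.4] ang 89.2 z [20.9 26.8 32.8]
px [286 449] ctr [368.1 190.2] size [74.7 36.4] ang 36.0 z [24.2 27.3 30.1]
```

View pics/t2.png

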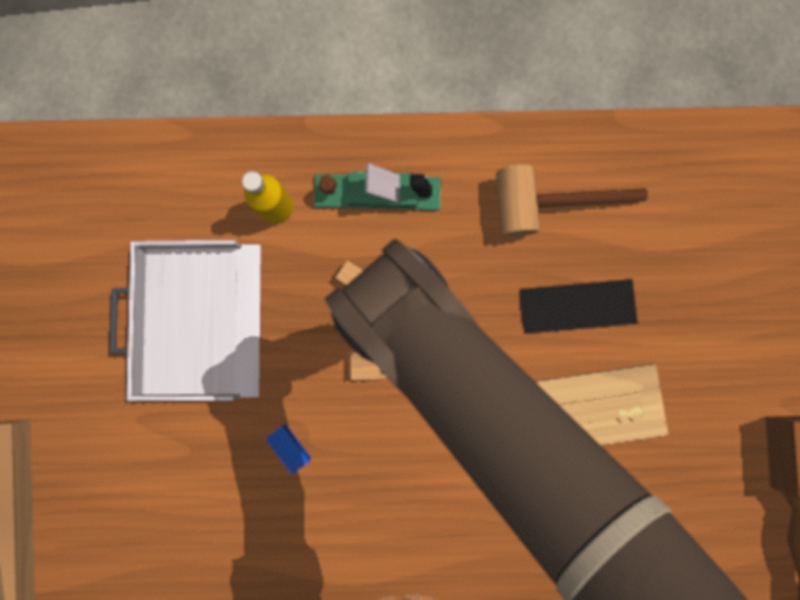

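Call:
{"api": "arm_command", "payload": {
  "moves": [
    [[0,0.08,0,0,0,0,1],[0,0.16,0,0,0,0,1],[0,0.24,0,0,0,0,1],[0,0.32,0,0,0,0,1],[0,0.4,0,0,0,0,1],[0,0.48,0,0,0,0,1],[0,0.56,0,0,0,0,1],[0,0.64,0,0,0,0,1],[0,0.72,0,0,0,0,1],[0,0.8,0,0,0,0,1],[0,0.88,0,0,0,0,1],[0,0.94,0,0,0,0,1]]
  ]
}}

```text
time: 16.68
tcp_pos: [578.5, 147.5, 84.2]
ee_rot: [-0.004, 1.0, 0.0, 0.0]
ft_force: [-0.2, -0.6, -2.6]
width: 27.7
grip_force: 61.7
```

```bash
python3 look.py t3 | grep -v "80\|71[01]\|340"
```

```text
now [ 578.5  147.5   84.2 -179.6] tilt [0.01 0.03] t 16.68 w 27.7
px [608 196] ctr [ 782.3 -348.7] size [ 23.3 166.4] ang 3.8 z [21.7 27.3 32.8]
px [282 214] ctr [762.2 198.2] size [13.4 49.8] ang 34.4 z [20.4 26.6 32.7]
px [138 326] ctr [582.3 435.9] size [255.5  56.1] ang 10.5 z [20.9 27.7 33.2]
px [281 257] ctr [689.1 192.4] size [59.  27.3] ang 53.2 z [23.1 27.1 30.2]
px [597 410] ctr [ 415.6 -330.4] size [ 49.2 153.9] ang 8.9 z [21.  23.6 26.2]
px [286 449] ctr [367.9 190.7] size [74.7 36.6] ang 36.4 z [24.1 27.5 30.1]
```

View pics/t3.png

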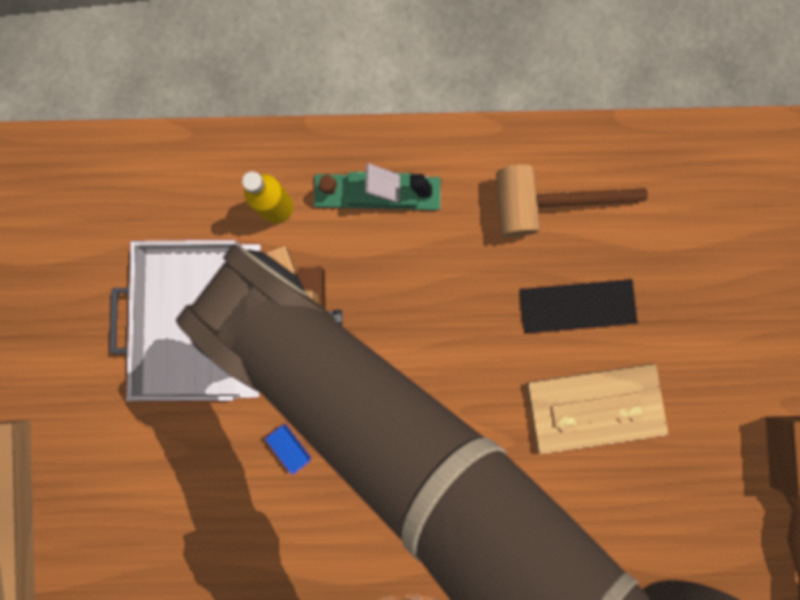

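The upper offcut (a), at about (288,258), is working out towards the +x end of the head. I'll use the scene camera's cloud to get its pose.

```bash
python3 - <<'E'
from h import *
f=optics.grab_frame("scene");p=cloud(f)
x,y=p[...,0],p[...,1]
m=(x>440)&(x<735)&(y>120)&(y<300);p[~m]=np.nan
comps(p,20,33,15)
v,u=np.where((p[...,2]>18)&(p[...,2]<60));print(u.min(),u.max(),v.min(),v.max())
c=f["color"][v.min()-20:v.max()+30,u.min()-30:u.max()+30,::-1]
k=min(800/c.shape[1],600/c.shape[0]);cv2.imwrite("pics/s4.png",cv2.resize(c,None,fx=k,fy=k,interpolation=cv2.INTER_CUBIC))
E
```

```text
px [549 217] ctr [461.9 290.2] size [18.8  6.2] ang 84.1 z [20.7 25.4 32.4]
px [523 259] ctr [543.6 210.6] size [20.6 77.4] ang 67.5 z [21.4 27.3 31.1]
px [474 262] ctr [534.5 128.9] size [79.   2.2] ang 1.4 z [20.5 27.5 32.3]
px [504 310] ctr [630.  132.5] size [104.2  37.2] ang 22.6 z [20.4 26.3 32.1]
px [546 315] ctr [672.1 196.8] size [75.6 36.4] ang 17.0 z [22.4 28.  30.4]
px [615 324] ctr [720.1 289.8] size [19.5  4.8] ang 84.9 z [21.7 27.4 31.9]
299 399 133 215
```

View pics/s4.png

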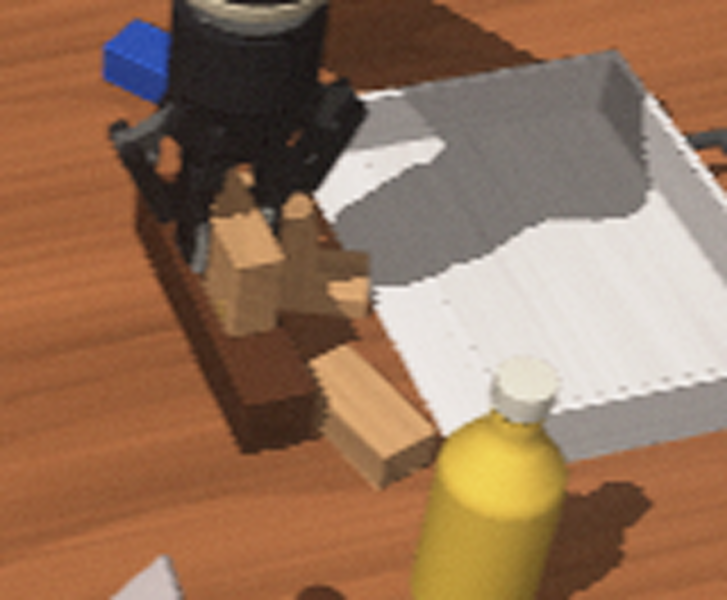

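a's centre is about (672,197) mm, angled at 17°, and it has slipped half off the head's +x end. b and c are still in front of the head. I'll back off, angle the head 20° and nudge a inward, keeping clear of the glue bottle.

```bash
python3 - <<'E'
from h import *
s=(578.5,147.5,84.2,180.4)
plan([(578.5,75,84.2,180.4),(636,95,84,200),(641,137,84,200),(618,199,84,200)],s)
E
```

```text
[578.5  75.   84.2 180.4] -> [ 0.003 -0.483 -0.   ] turn -0.0 minrows 2
[636.  95.  84. 200.] -> [-0.384  0.131  0.001] turn -0.436 minrows 3
[641. 137.  84. 200.] -> [-0.127  0.252 -0.   ] turn -0.0 minrows 2
[618. 199.  84. 200.] -> [ 0.003  0.441 -0.   ] turn -0.0 minrows 2
```

Call:
{"api": "arm_command", "payload": {
  "moves": [
    [[0,-0.15,0,0,0,0,1],[0,-0.3,0,0,0,0,1],[0,-0.48,0,0,0,0,1],[0,-0.48,0,0,0,0,1],[0,-0.48,0,0,0,0,1]]
  ]
}}

```text
time: 17.2
tcp_pos: [579.4, 70.5, 83.7]
ee_rot: [-0.001, 1.0, -0.001, -0.0]
ft_force: [-0.4, 0.6, -3.4]
width: 27.5
grip_force: 61.8
```

Call:
{"api": "arm_command", "payload": {
  "moves": [
    [[-0.1,0.03,0,0,0,-0.11,1],[-0.2,0.06,0,0,0,-0.22,1],[-0.3,0.1,0,0,0,-0.33,1],[-0.38,0.13,0,0,0,-0.436,1],[-0.38,0.13,0,0,0,-0.436,1],[-0.38,0.13,0,0,0,-0.436,1]]
  ]
}}

```text
time: 17.7
tcp_pos: [635.7, 94.6, 83.8]
ee_rot: [-0.173, 0.985, 0.001, -0.0]
ft_force: [-0.2, 0.4, -3.9]
width: 27.2
grip_force: 61.8
```

```bash
python3 - <<'E'
from h import *
s=robot.state()
plan([(641,137,84,-160),(618,199,84,-160)])
E
```

```text
now [ 635.7   94.6   83.8 -160.1] tilt [-0.04  0.07] t 17.7 w 27.2
[ 641.  137.   84. -160.] -> [-0.129  0.254 -0.001] turn -0.002 minrows 2
[ 618.  199.   84. -160.] -> [ 0.003  0.441 -0.   ] turn -0.0 minrows 2
```

Next I push obliquely, then retreat.

Call:
{"api": "arm_command", "payload": {
  "moves": [
    [[-0.06,0.1,0,0,0,0,1],[-0.13,0.2,0,0,0,0,1],[-0.13,0.26,0,0,0,0,1],[-0.13,0.31,0,0,0,0,1],[-0.13,0.36,0,0,0,0,1],[-0.13,0.41,0,0,0,0,1],[-0.13,0.46,0,0,0,0,1],[-0.13,0.51,0,0,0,0,1],[-0.13,0.56,0,0,0,0,1],[-0.13,0.61,0,0,0,0,1],[-0.13,0.65,0,0,0,0,1],[-0.13,0.69,0,0,0,0,1]]
  ]
}}

```text
time: 18.7
tcp_pos: [618.7, 198.0, 84.1]
ee_rot: [-0.174, 0.985, -0.0, 0.0]
ft_force: [1.1, -1.0, -3.1]
width: 26.9
grip_force: 61.8
```

Call:
{"api": "arm_command", "payload": {
  "moves": [
    [[0,-0.1,0,0,0,0,1],[0,-0.3,0,0,0,0,1],[0,-0.5,-0.1,0,0,0,1],[0,-0.7,-0.3,0,0,0,1],[0,-0.9,-0.4,0,0,0,1],[0,-0.9,-0.4,0,0,0,1],[0,-0.9,-0.4,0,0,0,1]]
  ]
}}

```text
time: 19.28
tcp_pos: [666.3, 67.8, 144.8]
ee_rot: [-0.171, 0.985, -0.0, 0.001]
ft_force: [-0.9, 1.0, -3.4]
width: 27.4
grip_force: 61.8
```

```bash
cat > both.py <<'E'
from h import *
plan([])
for n in("top","scene"):
    p=cloud(optics.grab_frame(n));x,y=p[...,0],p[...,1]
    p[~((x>466)&(x<735)&(y>120)&(y<432))]=np.nan
    print(n);comps(p,9.5,21,20);comps(p,21,36,30)
E
python3 both.py
```

```text
now [ 666.3   67.8  144.8 -160.3] tilt [ 0.1  -0.02] t 19.28 w 27.4
top
px [196 246] ctr [711.1 344.2] size [126.6   0.9] ang 89.1 z [12.3 15.2 18.4]
px [248 335] ctr [556.8 256.8] size [27.2 40.3] ang 65.6 z [12.8 16.  18.6]
px [190 245] ctr [711.3 349.8] size [  6.2 157.2] ang 1.3 z [25.3 30.9 34.7]
px [249 281] ctr [648.4 251.8] size [74.6 37.1] ang 20.5 z [25.7 29.7 33.2]
px [266 344] ctr [541.7 223.2] size [41.2 39.9] ang 65.5 z [25.6 28.5 31.4]
px [278 372] ctr [493.7 204. ] size [45.7 59.8] ang 8.9 z [21.5 23.4 26.1]
scene
px [508 254] ctr [520.  194.3] size [ 5.9 35.8] ang 6.3 z [ 9.8 14.7 20. ]
px [546 265] ctr [552.1 237.3] size [69.  45.5] ang 61.5 z [10.9 16.1 19.4]
px [564 308] ctr [657.7 234.2] size [72.8  5.6] ang 18.7 z [10.4 14.4 20.5]
px [653 320] ctr [720.3 359.9] size [142.6   5.9] ang 88.3 z [ 9.9 15.2 20.7]
px [524 249] ctr [524.9 213.1] size [97.2 59.4] ang 16.4 z [22.  26.4 31.3]
px [571 298] ctr [653.1 249.7] size [76.6 40.6] ang 20.0 z [23.6 30.1 33.2]
px [655 315] ctr [720.5 354.3] size [155.1   5.5] ang 88.5 z [21.9 28.9 35.3]
```

a is now at (648,252) inside the wall line, with b around (548,237) and c at (494,204). The next stroke is at 75°, leading with the c side, and lifts the head over the ramp.

```bash
python3 - <<'E'
from h import *
plan([(536,105,140,165-360),(536,105,84,165-360)])
E
```

```text
now [ 664.4   71.1  143.7 -160. ] tilt [-0.05  0.04] t 19.38 w 27.5
[ 536.  105.  140. -195.] -> [0.727 0.505 0.025] turn 0.778 minrows 5
[ 536.  105.   84. -195.] -> [0.    0.    0.373] turn -0.0 minrows 2
```

Call:
{"api": "arm_command", "payload": {
  "moves": [
    [[0.15,0.1,0,0,0,0.15,1],[0.3,0.2,0,0,0,0.3,1],[0.45,0.3,0,0,0,0.45,1],[0.6,0.4,0,0,0,0.6,1],[0.727,0.5,0.02,0,0,0.778,1],[0.727,0.5,0.02,0,0,0.778,1],[0.727,0.5,0.02,0,0,0.778,1],[0.727,0.5,0.02,0,0,0.778,1]]
  ]
}}

```text
time: 20.05
tcp_pos: [536.8, 104.7, 141.1]
ee_rot: [0.129, 0.992, -0.0, 0.0]
ft_force: [1.0, 0.8, -3.4]
width: 27.4
grip_force: 61.7
```

Call:
{"api": "arm_command", "payload": {
  "moves": [
    [[0,0,0.15,0,0,0,1],[0,0,0.3,0,0,0,1],[0,0,0.37,0,0,0,1],[0,0,0.37,0,0,0,1],[0,0,0.37,0,0,0,1]]
  ]
}}

```text
time: 20.47
tcp_pos: [537.0, 104.2, 85.3]
ee_rot: [0.13, 0.991, 0.0, -0.001]
ft_force: [-0.2, 0.3, -2.9]
width: 27.4
grip_force: 61.5
```

```bash
python3 - <<'E'
from h import *
plan([(536,105,84,165),(575,250,89,165)])
E
```

```text
now [537.  104.2  85.3 165. ] tilt [-0.07  0.04] t 20.47 w 27.4
[536. 105.  84. 165.] -> [0.008 0.004 0.009] turn 0.0 minrows 1
[575. 250.  89. 165.] -> [-1.000e-03  1.001e+00 -3.300e-02] turn -0.0 minrows 4
```

Call:
{"api": "arm_command", "payload": {
  "moves": [
    [[0,0.08,0.007,0,0,0,1],[0,0.16,0.007,0,0,0,1],[0,0.24,0.007,0,0,0,1],[0,0.32,0.007,0,0,0,1],[0,0.4,0,0,0,0,1],[0,0.48,-0.01,0,0,0,1],[0,0.56,-0.02,0,0,0,1],[0,0.64,-0.025,0,0,0,1],[0,0.72,-0.025,0,0,0,1],[0,0.8,-0.025,0,0,0,1],[0,0.88,-0.025,0,0,0,1],[0,0.95,-0.025,0,0,0,1]]
  ]
}}

```text
time: 21.47
tcp_pos: [574.1, 242.7, 89.2]
ee_rot: [0.131, 0.991, 0.0, -0.0]
ft_force: [-0.0, -0.5, -2.9]
width: 27.2
grip_force: 61.8
```

```bash
python3 both.py
```

```text
now [574.1 242.7  89.2 165. ] tilt [-0.01  0.01] t 21.47 w 27.2
top
px [193 246] ctr [711.3 350.4] size [  4.5 158.8] ang 0.6 z [11.1 15.8 19.6]
px [199 245] ctr [711.2 338. ] size [  5.3 134.2] ang 1.4 z [26.6 30.9 34.8]
px [237 272] ctr [662.2 269.8] size [74.8 35.9] ang 4.1 z [27.2 30.9 34.2]
px [273 298] ctr [617.4 210.7] size [ 2.  78.9] ang 75.6 z [22.3 28.2 34.4]
scene
px [593 273] ctr [591.8 307. ] size [59.7 44.7] ang 53.6 z [11.4 17.2 19.9]
px [578 310] ctr [669.6 254. ] size [40.3  2.1] ang 1.5 z [10.  16.2 20.1]
px [555 311] ctr [663.3 218.2] size [39.8 14.6] ang 56.5 z [10.8 15.9 20.2]
px [656 320] ctr [720.3 359.3] size [144.6   5. ] ang 88.7 z [10.1 15.4 20.5]
px [548 287] ctr [582.9 223.5] size [ 37.4 175. ] ang 87.6 z [21.3 28.3 34.8]
px [581 252] ctr [558.8 309.1] size [ 39.4 100.2] ang 53.7 z [24.1 30.1 34.6]
px [584 296] ctr [662.  268.6] size [36.1 68.5] ang 88.8 z [24.7 31.9 35.1]
px [655 315] ctr [720.5 354. ] size [155.9   6.4] ang 89.0 z [22.1 28.6 34.9]
```

```bash
python3 - <<'E'
from h import *
plan([(605,222,89,180),(605,288,89.5,180)])
E
```

```text
now [573.8 244.4  89.5 165.1] tilt [0.02 0.14] t 21.57 w 27.4
[605. 222.  89. 180.] -> [-0.24  -0.091  0.004] turn -0.331 minrows 3
[605.  288.   89.5 180. ] -> [ 0.     0.44  -0.003] turn -0.0 minrows 2
```

Call:
{"api": "arm_command", "payload": {
  "moves": [
    [[0,-0.1,0,0,0,0,1],[-0.1,-0.15,0,0,0,-0.1,1],[-0.2,-0.12,0,0,0,-0.2,1],[-0.24,-0.09,0,0,0,-0.33,1],[-0.24,-0.09,0,0,0,-0.33,1],[-0.24,-0.09,0,0,0,-0.33,1]]
  ]
}}

```text
time: 22.07
tcp_pos: [604.8, 218.9, 89.0]
ee_rot: [0.003, 1.0, 0.0, -0.0]
ft_force: [-1.3, -0.3, -3.2]
width: 27.4
grip_force: 61.7
```

Call:
{"api": "arm_command", "payload": {
  "moves": [
    [[0,0.06,0,0,0,0,1],[0,0.12,0,0,0,0,1],[0,0.18,0,0,0,0,1],[0,0.24,0,0,0,0,1],[0,0.3,0,0,0,0,1],[0,0.36,0,0,0,0,1],[0,0.42,0,0,0,0,1],[0,0.45,0,0,0,0,1],[0,0.45,0,0,0,0,1]]
  ]
}}

```text
time: 22.82
tcp_pos: [604.7, 288.7, 89.4]
ee_rot: [0.001, 1.0, 0.001, -0.0]
ft_force: [0.0, 0.6, -4.0]
width: 27.2
grip_force: 61.7
```

Call:
{"api": "arm_command", "payload": {
  "moves": [
    [[0,-0.15,0,0,0,0,1],[0,-0.35,-0.1,0,0,0,1],[0,-0.6,-0.3,0,0,0,1],[0,-0.85,-0.4,0,0,0,1],[0,-1,-0.4,0,0,0,1],[0,-1,-0.4,0,0,0,1]]
  ]
}}

```text
time: 23.32
tcp_pos: [606.8, 128.0, 149.8]
ee_rot: [0.006, 1.0, -0.003, 0.001]
ft_force: [-0.2, -1.0, -4.3]
width: 27.2
grip_force: 61.8
```

```bash
python3 both.py; python3 look.py t5 >/dev/null
```

```text
now [606.8 128.  149.8 179.3] tilt [ 0.09 -0.31] t 23.32 w 27.2
top
px [174 246] ctr [711.6 382.5] size [60.   0.8] ang 89.1 z [14.8 16.9 19.2]
px [179 320] ctr [587.2 371.9] size [26.5 34.2] ang 60.5 z [13.9 16.6 19.1]
px [216 358] ctr [519.7 310.8] size [ 2.9 44.9] ang 89.5 z [11.5 14.2 20.2]
px [169 245] ctr [711.6 384.1] size [79.3  0.9] ang 89.2 z [29.3 32.9 35.4]
px [195 331] ctr [566.3 339.1] size [40.6 26.2] ang 60.4 z [28.2 31.3 33.5]
px [197 359] ctr [519.5 339. ] size [44.7 59.2] ang 1.7 z [24.3 27.3 30.1]
scene
px [578 246] ctr [528.3 311.2] size [50.  18.4] ang 24.6 z [10.5 15.2 20.7]
px [616 265] ctr [585.1 347.6] size [70.5 46. ] ang 64.7 z [10.5 16.6 20.1]
px [608 298] ctr [661.5 308.3] size [ 3.7 64.3] ang 89.4 z [11.2 15.2 19.9]
px [656 320] ctr [720.3 359.6] size [143.    5.5] ang 88.8 z [10.  14.9 20.4]
px [594 243] ctr [551.2 339.2] size [ 63.8 108.1] ang 89.7 z [23.3 28.9 33.7]
px [621 293] ctr [666.7 326.1] size [75.9 39. ] ang 0.2 z [24.8 31.7 34.3]
px [654 315] ctr [720.3 353.1] size [156.7   4.8] ang 88.8 z [21.6 28.6 35.2]
```

View pics/t5.png

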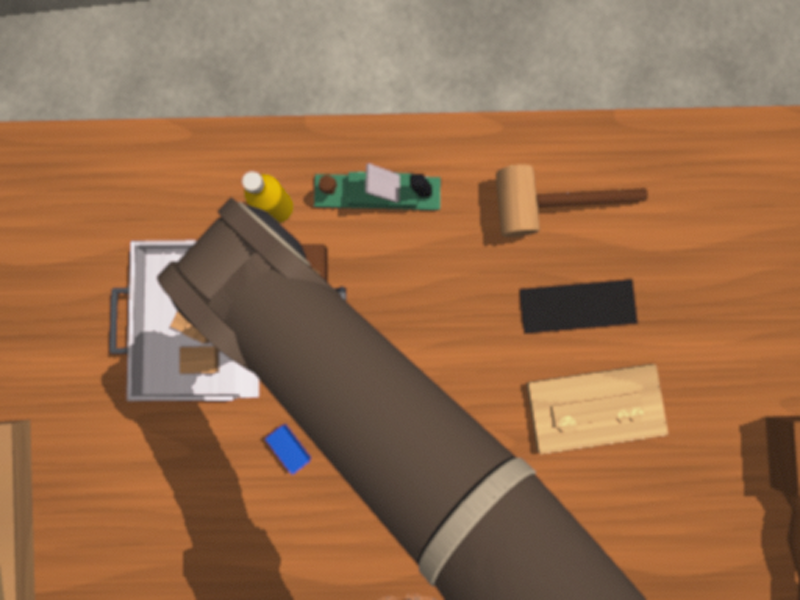

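All three offcuts lie in the pan: a (667,326), b about (574,352) and c (520,339). The bystanders haven't moved. The block goes back to its mat next.

```bash
python3 - <<'E'
from h import *
A=np.array([606,122,150,179.3]);B=np.array([598,-313,140,92])
plan([A+(B-A)*k/4 for k in(1,2,3,4)],None)
E
```

```text
now [604.9 136.1 149.4 179.7] tilt [0.01 0.03] t 23.47 w 27.4
[604.   13.2 147.5 157.5] -> [ 0.002 -0.819  0.013] turn 0.495 minrows 4
[602.  -95.5 145.  135.6] -> [-0.265 -0.675  0.017] turn 0.485 minrows 4
[ 600.  -204.2  142.5  113.8] -> [-0.497 -0.528  0.017] turn 0.485 minrows 4
[ 598. -313.  140.   92.] -> [-0.658 -0.305  0.017] turn 0.485 minrows 4
```

Call:
{"api": "arm_command", "payload": {
  "moves": [
    [[0,-0.2,0,0,0,0.12,1],[0,-0.4,0,0,0,0.25,1],[0,-0.6,0,0,0,0.37,1],[0,-0.82,0.013,0,0,0.495,1],[0,-0.82,0.013,0,0,0.495,1]]
  ]
}}

```text
time: 23.88
tcp_pos: [604.6, 6.5, 146.0]
ee_rot: [0.201, 0.98, -0.003, -0.0]
ft_force: [0.1, -2.2, -3.9]
width: 27.4
grip_force: 61.8
```

Call:
{"api": "arm_command", "payload": {
  "moves": [
    [[-0.066,-0.169,0,0,0,0.12,1],[-0.133,-0.338,0,0,0,0.24,1],[-0.2,-0.506,0,0,0,0.36,1],[-0.265,-0.675,0.017,0,0,0.485,1],[-0.265,-0.675,0.017,0,0,0.485,1]]
  ]
}}

```text
time: 24.3
tcp_pos: [602.3, -101.0, 143.6]
ee_rot: [0.382, 0.924, -0.002, -0.0]
ft_force: [0.2, -1.3, -3.1]
width: 27.3
grip_force: 61.8
```

Call:
{"api": "arm_command", "payload": {
  "moves": [
    [[-0.124,-0.132,0,0,0,0.12,1],[-0.25,-0.264,0,0,0,0.24,1],[-0.373,-0.4,0,0,0,0.36,1],[-0.497,-0.528,0.017,0,0,0.485,1],[-0.497,-0.528,0.017,0,0,0.485,1]]
  ]
}}

```text
time: 24.72
tcp_pos: [600.1, -209.8, 141.1]
ee_rot: [0.55, 0.835, -0.002, 0.0]
ft_force: [-0.9, -0.9, -3.9]
width: 27.5
grip_force: 61.7
```

Call:
{"api": "arm_command", "payload": {
  "moves": [
    [[-0.165,-0.076,0,0,0,0.12,1],[-0.33,-0.15,0,0,0,0.24,1],[-0.5,-0.23,0,0,0,0.36,1],[-0.658,-0.305,0.017,0,0,0.485,1],[-0.658,-0.305,0.017,0,0,0.485,1],[-0.658,-0.305,0.017,0,0,0.485,1],[-0.658,-0.305,0.017,0,0,0.485,1],[-0.658,-0.305,0.017,0,0,0.485,1]]
  ]
}}

```text
time: 25.38
tcp_pos: [599.6, -310.0, 139.6]
ee_rot: [0.693, 0.721, 0.001, -0.001]
ft_force: [-0.8, -0.7, -3.0]
width: 27.2
grip_force: 61.7
```

```bash
python3 - <<'E'
from h import *
plan([(598,-313,90,92),(598,-313,86,92)])
f=optics.grab_frame("top");p=cloud(f);x,y=p[...,0],p[...,1]
p[~((x>500)&(x<735)&(y>-450)&(y<-180))]=np.nan
comps(p,60,105)
E
```

```text
now [ 599.6 -310.   139.6   92.3] tilt [0.01 0.09] t 25.38 w 27.2
[ 598. -313.   90.   92.] -> [-0.02  -0.012  0.331] turn 0.007 minrows 2
[ 598. -313.   86.   92.] -> [0.    0.    0.027] turn -0.0 minrows 1
px [522 225] ctr [ 726.9 -207.4] size [36.5 15.8] ang 88.7 z [60.8 64.2 67. ]
px [556 303] ctr [ 596.8 -267.6] size [40.3 95.5] ang 2.4 z [ 71.3  98.7 101.3]
```

Call:
{"api": "arm_command", "payload": {
  "moves": [
    [[-0.015,-0.01,0.15,0,0,0,1],[-0.015,-0.01,0.28,0,0,0,1],[-0.015,-0.01,0.33,0,0,0,1],[-0.015,-0.01,0.345,0,0,0,1],[-0.015,-0.01,0.355,0,0,0,1],[-0.015,-0.01,0.36,0,0,0,1],[-0.015,-0.01,0.36,0,0,0,1]]
  ]
}}

```text
time: 26.02
tcp_pos: [598.1, -315.0, 86.8]
ee_rot: [0.694, 0.72, 0.0, 0.001]
ft_force: [0.3, -0.0, -3.4]
width: 27.4
grip_force: 61.6
```

Call:
{"api": "arm_command", "payload": {
  "moves": [
    [[0,0,0.007,0,0,0,1],[0,0,0.014,0,0,0,1],[0,0,0.016,0,0,0,1],[0,0,0.016,0,0,0,1]]
  ]
}}

```text
time: 26.35
tcp_pos: [597.8, -315.3, 84.4]
ee_rot: [0.694, 0.72, 0.0, 0.001]
ft_force: [-1.8, 0.2, 4.2]
width: 27.5
grip_force: 62.5
```

Contact with the mat. I'll open, lift clear and back away.

Call:
{"api": "arm_command", "payload": {
  "moves": [
    [[0,0,0,0,0,0,-0.3],[0,0,0,0,0,0,-0.3],[0,0,0,0,0,0,-0.3],[0,0,0,0,0,0,-0.3],[0,0,0,0,0,0,-0.3],[0,0,-0.15,0,0,0,-0.3],[0,0,-0.35,0,0,0,-0.3],[0,0,-0.6,0,0,0,-0.3],[0,0,-0.85,0,0,0,-0.3],[0,0,-0.85,0,0,0,-0.3]]
  ]
}}

```text
time: 27.18
tcp_pos: [600.9, -315.7, 219.3]
ee_rot: [0.694, 0.72, 0.002, 0.005]
ft_force: [1.6, 0.6, 0.5]
width: 55.5
grip_force: 0.0
```

Call:
{"api": "arm_command", "payload": {
  "moves": [
    [[-0.3,-0.2,-0.2,0,0,0,-0.3],[-0.6,-0.4,-0.2,0,0,0,-0.3],[-0.8,-0.6,-0.2,0,0,0,-0.3],[-1,-0.9,-0.2,0,0,0,-0.3],[-1,-0.9,-0.2,0,0,0,-0.3],[-1,-0.9,-0.2,0,0,0,-0.3]]
  ]
}}

```text
time: 27.68
tcp_pos: [459.2, -478.8, 240.2]
ee_rot: [0.699, 0.715, -0.003, -0.0]
ft_force: [-0.9, -1.5, -0.3]
width: 55.4
grip_force: 0.0
```

```bash
python3 - <<'E'
from h import *
plan([])
f=optics.grab_frame("top");p=cloud(f)
for lo,hi in((12,22),(21.5,36),(36,60),(85,105)): print(lo,hi);comps(p,lo,hi)
E
```

```text
now [ 459.2 -478.8  240.2   91.4] tilt [-0.3  -0.26] t 27.68 w 55.4
12 22
px [168 253] ctr [708.4 373.1] size [ 51.1 155.6] ang 19.5 z [13.7 16.1 21. ]
px [216 273] ctr [666.2 309.7] size [ 1.9 67.2] ang 88.8 z [12.8 15.1 21.7]
px [139 326] ctr [582.2 439.3] size [  2.9 142.6] ang 89.1 z [12.8 17.1 21.5]
px [180 318] ctr [589.7 370.3] size [25.2 39.8] ang 63.4 z [13.7 16.2 18.7]
px [596 407] ctr [ 421.2 -331. ] size [120.6 221.3] ang 7.0 z [14.7 17.6 20.4]
px [138 382] ctr [484.8 440.6] size [41.8  2.1] ang 1.0 z [13.5 16.2 20.7]
px [774 459] ctr [ 328.  -624.2] size [96.2  5.1] ang 0.5 z [12.7 17.4 21.3]
21.5 36
px [379 192] ctr [802.   12.3] size [144.   56.4] ang 87.6 z [26.8 33.1 35.4]
px [598 196] ctr [ 781.3 -334.8] size [ 23.2 194. ] ang 3.6 z [22.6 28.8 34.9]
px [148 312] ctr [589.4 357.2] size [167.9 257.3] ang 88.9 z [22.6 29.6 35.4]
px [204 273] ctr [663.2 326.4] size [35.4 74.4] ang 89.7 z [27.1 31.  33.9]
px [198 327] ctr [572.5 336.2] size [41.2 40.1] ang 62.9 z [26.8 31.2 33.9]
px [197 359] ctr [519.5 338.7] size [44.8 58.6] ang 1.9 z [24.6 27.2 29.7]
px [597 410] ctr 
[... 378 characters left out ...]
px [327 184] ctr [806.  114.9] size [27.7 27.2] ang 83.2 z [45.4 56.7 59.6]
px [425 190] ctr [793.8 -48.4] size [13.5 31.3] ang 39.7 z [38.5 49.8 55.1]
px [279 211] ctr [765.9 199. ] size [20.3 55.8] ang 38.3 z [37.5 46.6 58.1]
px [148 318] ctr [587. 376.] size [206.5 262.3] ang 89.2 z [36.9 43.  46.3]
px [580 305] ctr [ 596.5 -315.8] size [ 39.9 180.3] ang 2.1 z [40.6 43.5 47.2]
85 105
px [367 178] ctr [803.5  44.8] size [ 7.7 45.7] ang 89.1 z [85.2 88.  90.6]
px [418 179] ctr [800.8 -37.7] size [17.9 18.2] ang 44.5 z [85.5 86.8 88.9]
px [270 200] ctr [772.3 201.9] size [34.5 58. ] ang 48.5 z [ 88.9  99.6 104.4]
px [599 301] ctr [ 596.5 -314.9] size [28.  89.6] ang 2.0 z [ 94.6  98.3 100.8]
```

The measurements check out: the block is upright on the mat, the template is on the board and the offcuts are in the pan. I'll hand in now.

Call:
{"api": "arm_command", "payload": {
  "moves": [
    [[0,0,0,0,0,0,-0.3],[0,0,0,0,0,0,-0.3],[0,0,0,0,0,0,-0.3],[0,0,0,0,0,0,-0.3]]
  ]
}}

```text
time: 28.07
tcp_pos: [469.2, -468.4, 240.9]
ee_rot: [0.693, 0.721, 0.0, 0.0]
ft_force: [0.5, 1.1, 0.4]
width: 55.8
grip_force: 0.0
```

```bash
python3 -c "
from workcell import robot
print(robot.close_job())"
```

```text
the job is handed in; nothing more can be done
None
```

I handed the job in at about 28 s, but the hand-in returned no verdict: by my last camera measurements the template is flat on the board, all three offcuts are in the pan past its lip, the sweeping block is upright on its mat, and the plane, mallet and glue bottle show no visible movement.

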